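# Snug the carving-bed jaw on the square stone, then ease it off

### The job

Two wooden seal-carving beds stand on the shelf; in the one that holds the square stone, slide the jaw by its upright grip towards the stone until the stone is tight against the sprung cheek at the far end and the cheek gives a little. Then back the jaw off so that it stands about 20 mm clear of the stone, leaving the stone upright in the bed, and let go. Leave the jaw of the other bed, which holds the round stone, where it is.

Things in the scene. Friction and masses are not known exactly. Their poses are not given: they have to be found in the camera images.
- bed: Fixed carving bed with the square stone: dark wooden trough, 270 mm along its x, 80 mm along y. Origin: centre of underside. Channel floor z = 20 mm, side rails 44 mm apart, tops z = 32 mm. Near its +x end a sprung cheek 18 mm thick, top z = 59 mm, face at x = 75 mm at rest; it yields up to 12 mm to +x (2 N to start, 7 N at 12 mm) and springs back. End wall behind it. The other bed is alike.
- jaw (a joint): Sliding jaw, m: 0 to 0.125 towards bed +x, 0 to 0.04 at start. Front face at bed x = -60 mm + value, top z = 59 mm. On it an upright grip, 26 mm along x, 20 mm along y, z = 59 to 106 mm, centred at bed x = -75 mm + value, y = 0: pinch from above across y, fingertips above z = 62 mm. About 2 N friction, stays put. 0.099: stone just touches jaw and resting cheek; 0.111: cheek fully pressed.
- stone_mid (a point): Centre (half-way up) of the loose reddish square stone seal, 36 x 36 mm, 50 mm high, about 170 g, standing on the channel floor between jaw and cheek, sides along the bed's axes. It slides along when the jaw pushes it; just touching the resting cheek, its centre is at bed x = 57 mm.
- other_jaw_grip (a point): Point in the middle of the upright grip of the jaw of the other bed (the one that holds the round stone, 36 mm across), 86 mm above the shelf. To be left where it is.
Not all that is in view belongs to the job. Leave any blue, pink or yellow look-alike of the part that bears stone_mid alone.

How it is judged:
By the outcome, as a careful person would: the job done as asked, in the order asked, and still so for the second after the job is handed in, with the robot touching nothing.
It also fails if it takes over 34 s, if anything falls off the work surface, if the arm or the gripper's body presses on something with over 40 N, if the wrist force passes 120 N, or if a joint passes its speed limit or range.

### The arm

A 7-joint arm with a two-finger parallel gripper is mounted at the origin on the work surface. World frame = base frame: x ahead of the robot, y to its left, z up, the work surface at z = 0. Lengths are in m, angles in rad, forces in N, time in s.
With the tool pointing down it reaches from about 0.35 to 0.9 m from the base axis. Payload 19.9 kg.
Tool frame: the origin (TCP) lies at the very end of the fingers, on their centre line; the grasp point (between the pads) lies 19 mm behind it; z points along the fingers, y is the direction in which the jaws open and shut (so a half turn about z gives the same grasp; the last joint's range is limited). The gripper opens to 94 mm and grips with 3 to 60 N. Pads are 16 mm wide; open, the fingers measure 119 mm over their backs; the gripper's body (75 mm by 177 mm) begins 78 mm behind the grasp point.
Start: joints at [1.175, 0.417, -0.01, 1.614, 0.005, 1.111, -0.053], TCP at [0.217, -0.586, 0.205] pointing down, gripper open.
Joint ranges: [-2.81, 2.81], [-0.39, 2.02], [-1.27, 1.25], [0.06, 2.57], [-1.19, 4.33], [0.19, 2], [-2.82, 2.82]. Speed limits (rad/s): [1.89, 1.89, 2.39, 2.39, 3.01, 3.01, 3.01].

### API

Orientations are given as a unit quaternion [x, y, z, w].
In Python, from plant import robot gives the robot as it stands.
- The arm moves only by the shell command python3 -m crank 'ROWS' [FORCE]. ROWS is JSON, a list that holds one entry, the list of rows, each a list of 7 numbers: the turn, a rotation vector about the tool's x, y, z in degrees, then the shift along the tool's x, y, z in cm, then the finger opening in cm, from 0 to 9.4. In form: [[[wx, wy, wz, x, y, z, jaw], ...]]. A call has exactly 5 rows; each row is the pose to reach, as a shift and turn from the pose commanded when the call began, along the tool's axes at that moment; what a row does not reach only later rows make up. A row lasts 1/12 s, in which the tool goes at most 41.7 mm and 7.16 degrees, less where a joint would pass 70% of its speed; a pose out of reach is approached as far as the arm can. A call with a gripper value outside its range is refused whole. The fingers move at their own pace and stop on an object; FORCE is the grip in N (left out, the last holds). Time passes only in rows, so rows that repeat a pose let the fingers close, or fill a call up. It gives the time, the measured TCP pose, the force and the opening at its end, in the units of the state.
- robot.get_state(): the state, without advancing time (a new reading comes with each control period).
- robot.snapshot(name): name is "scene" or "top"; returns a dict with "image" (420x560x3 uint8, red, green, blue), "fovy" (degrees; the focal length in pixels is half the picture's height over the tangent of half this angle, whatever the lens; pixels are square), "cx", "cy" (the principal point, pixels), "rvec" (rotation vector, rad) and "tvec" (3), from world to camera coordinates, as OpenCV has them. Camera axes: x right, y down, z forward; pixel columns grow to the right and rows downward; lengths in m; the calibration is good to about 2 mm. A picture is of the moment at which its call begins. There is no depth.
- robot.hand_in(): hands the job in, once; it reports no verdict.
The state is a dict: "t": time; "joints": joint angles; "dq": joint speeds; "effort": joint torques, N m; "ee_pos": TCP position; "eef_rot": TCP orientation; "wrist_force": force on the tool from outside, world axes, zero at the start; "torque": the same for the moment, N m; "grip_width": finger opening in m.
Only numpy, scipy, OpenCV 4.12 (cv2) and the standard library are available. Lean on these libraries where they do the work, as an engineer would, in place of code of your own. Each camera call takes 0.05 s, during which the arm holds its last target.

## Working session

There is one attempt and no reset: what is moved stays moved. The work goes in short steps, Python scripts to look and compute and a shell command to move; the robot and the scene stay as the last step left them, time stands still between calls to the robot, and variables do not carry over. Pictures are saved under pics/ and viewed, and the job is handed in when it is done.

```bash
mkdir -p pics; ls; cat > h.py <<'E'
import numpy as np,cv2
from plant import robot
def cam(s):
    f=s["image"].shape[0]/2/np.tan(np.radians(s["fovy"])/2)
    K=np.array([[f,0,s["cx"]],[0,f,s["cy"]],[0,0,1.]])
    R=cv2.Rodrigues(np.array(s["rvec"],float))[0];t=np.array(s["tvec"],float).ravel()
    return K,R,t
def onplane(s,uv,z):
    K,R,t=cam(s);d=R.T@np.linalg.inv(K)@np.array([uv[0],uv[1],1.]);c=-R.T@t
    return c+d*(z-c[2])/d[2]
def proj(s,p):
    K,R,t=cam(s);q=K@(R@np.array(p,float)+t);return q[:2]/q[2]
E
python3 - <<'E'
from h import *
import pickle
for n in("scene","top"):
    s=robot.snapshot(n);cv2.imwrite(f"pics/{n}0.png",s["image"][:,:,::-1]);pickle.dump(s,open(n+"0.pkl","wb"))
    print({k:v for k,v in s.items() if k!="image"})
print(robot.get_state())
E
```

```text
pics
{'fovy': 48.620619837615465, 'cx': 277.7709976747691, 'cy': 212.54528779949803, 'rvec': array([ 0.9274893 ,  2.49924925, -1.07995438]), 'tvec': array([ 0.43953868, -0.16318159,  1.25513003])}
{'fovy': 51.14383387541447, 'cx': 281.99877145153545, 'cy': 205.1713212651237, 'rvec': array([ 2.12654486, -2.15224448,  0.23957488]), 'tvec': array([-0.05455434,  0.5526838 ,  0.91259512])}
{'t': 0.1, 'joints': array([ 1.17550662,  0.41791109, -0.01029106,  1.61410716,  0.00469666,
        1.11067785, -0.05297372]), 'dq': array([ 5.42996772e-05, -1.76184324e-03,  8.01312670e-04, -2.11931693e-03,
       -4.16836949e-04, -1.21702324e-03, -1.09927406e-03]), 'effort': array([ 5.15198873e-03, -8.52563524e+01,  6.41740300e-01, -4.26688635e+01,
       -4.89063829e-02,  1.63405167e-02,  1.33677290e-04]), 'ee_pos': array([ 0.21640382, -0.58598666,  0.20489275]), 'eef_rot': array([ 9.84392797e-01,  1.75984458e-01, -1.37277582e-04, -5.22191528e-04]), 'wrist_force': array([-0.29875119,  0.04888009,  0.0048669 ]), 'torque': array([ 3.63238510e-04, -8.72502858e-05, -2.30766471e-02]), 'grip_width': 0.09410650069210627}
```

View pics/scene0.png

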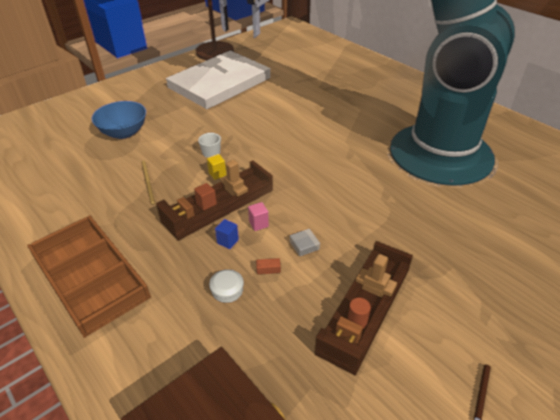

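View pics/top0.png

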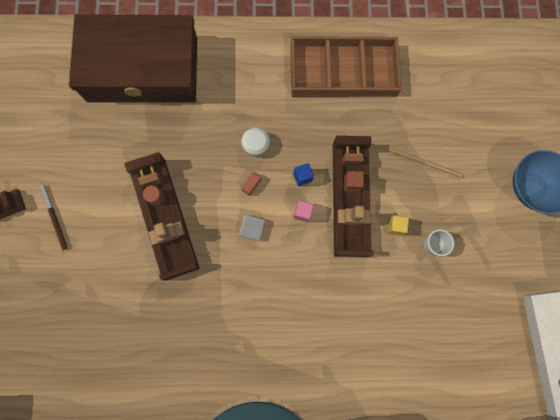

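```bash
python3 - <<'E'
from h import *
import pickle
s=pickle.load(open("top0.pkl","rb"));im=s["image"][:,:,::-1]
a=cv2.resize(im[125:270,320:420],None,fx=4,fy=4,interpolation=cv2.INTER_CUBIC)
b=cv2.resize(pickle.load(open("scene0.pkl","rb"))["image"][145:245,150:285,::-1],(400,296),interpolation=cv2.INTER_CUBIC)
o=np.zeros((580,800,3),np.uint8);o[:,:400]=a;o[:296,400:]=b;cv2.imwrite("pics/crop0.png",o)
for uv in [(333,137),(371,137),(372,256),(335,256),(255,410)]:print(uv,onplane(s,uv,.032))
for p in [(0,0,0),(.216,-.586,.2),(.5,0,0)]:print(proj(s,p))
E
```

```text
(333, 137) [ 0.71630723 -0.1831705   0.032     ]
(371, 137) [ 0.71604993 -0.27229896  0.032     ]
(372, 256) [ 0.43958084 -0.25977502  0.032     ]
(335, 256) [ 0.44063321 -0.1773981   0.032     ]
(255, 410) [0.12669997 0.00028402 0.032     ]
[255.76426361 470.95011835]
[583.57939162 373.3880237 ]
[254.85128864 231.98810365]
```

View pics/crop0.png

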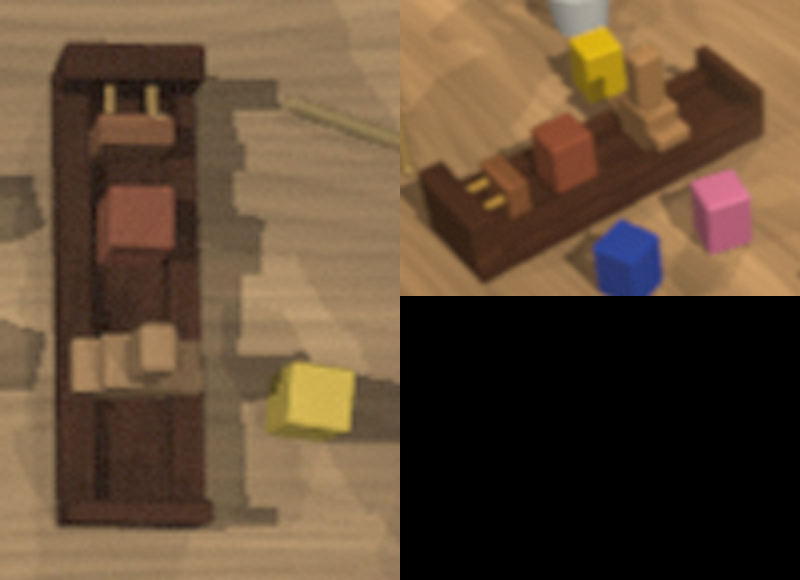

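```bash
python3 - <<'E'
from h import *
import pickle
s=pickle.load(open("top0.pkl","rb"));im=s["image"][:,:,::-1]
a=cv2.resize(im[198:228,332:374],None,fx=14,fy=14,interpolation=cv2.INTER_CUBIC)
c=pickle.load(open("scene0.pkl","rb"));b=cv2.resize(c["image"][155:205,180:255,::-1],None,fx=10,fy=10,interpolation=cv2.INTER_CUBIC)
b=cv2.resize(c["image"][160:195,222:250,::-1],None,fx=7,fy=7,interpolation=cv2.INTER_CUBIC)
o=np.zeros((420,800,3),np.uint8);o[:,:588]=a;o[:245,590:590+196]=b
cv2.imwrite("pics/crop1.png",o)
# rail outer-edge fit & wood mask
E
```

```text
(no output)
```

View pics/crop1.png

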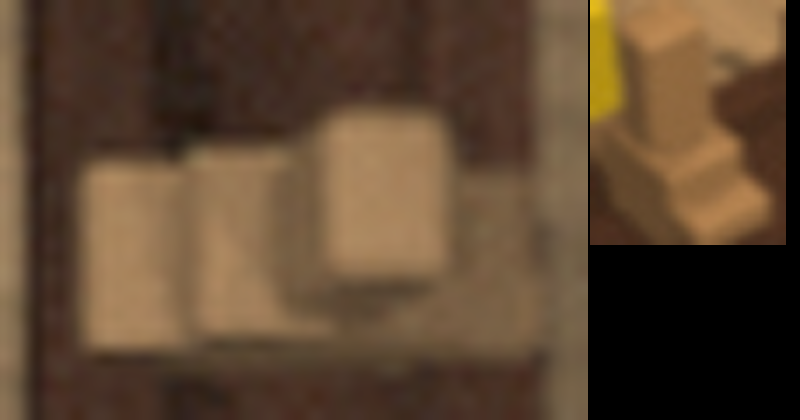

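```bash
python3 - <<'E'
from h import *
import pickle
s=pickle.load(open("top0.pkl","rb"));c=pickle.load(open("scene0.pkl","rb"))
P=lambda x,y,k=14,x0=332,y0=198:(x0+x/k-.5,y0+y/k-.5)
g=onplane(s,P(384,191),.106);print("grip",g)
for q in [(320,108),(447,108),(447,275),(325,275)]:print(onplane(s,P(*q),.106))
st=onplane(s,P(143,217,4,320,125),.070);print("stone",st)
for q in [(112,186),(174,186),(174,247),(110,247)]:print(onplane(s,P(*q,4,320,125),.07))
for q in [(94,120),(174,120)]:print("cheek",onplane(s,P(*q,4,320,125),.059))
# outer rails, dark/light transitions
gr=cv2.cvtColor(s["image"],cv2.COLOR_RGB2GRAY).astype(float)
L=[]
for v in range(150,245):
    d=np.diff(cv2.GaussianBlur(gr,(3,3),0)[v,328:345]);k=d.argmin();L.append(onplane(s,(328+k+.5,v),.032)[:2])
L=np.array(L);p=cv2.fitLine(L.astype(np.float32),cv2.DIST_HUBER,0,.01,.01).ravel();print("left rail",p,np.degrees(np.arctan(p[1]/p[0])))
L=[]
for v in list(range(150,200))+list(range(225,245)):
    d=np.diff(cv2.GaussianBlur(gr,(3,3),0)[v,362:380]);k=d.argmax();L.append(onplane(s,(362+k+.5,v),.032)[:2])
L=np.array(L);p=cv2.fitLine(L.astype(np.float32),cv2.DIST_HUBER,0,.01,.01).ravel();print("right rail",p,np.degrees(np.arctan(p[1]/p[0])))
print("grip in scene",proj(c,g),"seen",(222+(72)/7-.5,160+25/7-.5))
from scipy.spatial.transform import Rotation as R
print(R.from_quat(robot.get_state()["eef_rot"]).as_matrix())
E
```

```text
grip [ 0.52788189 -0.21942105  0.106     ]
[ 0.54053665 -0.21041218  0.106     ]
[ 0.540371  -0.2294981  0.106    ]
[ 0.51513375 -0.22823324  0.106     ]
[ 0.51530989 -0.20999363  0.106     ]
stone [ 0.6064593  -0.22256924  0.07      ]
[ 0.62415405 -0.20619049  0.07      ]
[ 0.62395383 -0.24060986  0.07      ]
[ 0.58942443 -0.23888566  0.07      ]
[ 0.5896751  -0.20359692  0.07      ]
cheek [ 0.66545679 -0.19981579  0.059     ]
cheek [ 0.66525741 -0.24506813  0.059     ]
left rail [ 0.9997421  -0.02271112  0.58017087 -0.17788677] -1.3013632
right rail [ 0.9996087  -0.02797188  0.5708255  -0.26132184] -1.6028799
grip in scene [231.43956691 161.93319811] seen (231.78571428571428, 163.07142857142858)
[[ 9.38058903e-01  3.46475523e-01 -4.54065313e-04]
 [ 3.46475809e-01 -9.38058396e-01  9.79765717e-04]
 [-8.64749400e-05 -1.07640060e-03 -9.99999417e-01]]
```

```bash
cat > to.py <<'E'
from h import *
import sys
from scipy.spatial.transform import Rotation as R
# usage to.py x y z : shift needed in tool axes (cm) and turn (deg)
s=robot.get_state();A=R.from_quat(s["eef_rot"])
th=np.radians(-1.5)
G=R.from_matrix(np.array([[np.cos(th),np.sin(th),0],[np.sin(th),-np.cos(th),0],[0,0,-1]]))
d=np.array([float(v) for v in sys.argv[1:4]])-s["ee_pos"]
print("t",s["t"],"pos",s["ee_pos"].round(4),"F",s["wrist_force"].round(1),"w",round(s["grip_width"],4))
print("shift cm",(A.inv().apply(d)*100).round(2),"turn",np.degrees((A.inv()*G).as_rotvec()).round(2))
E
python3 -m crank '[[[0,0,2,3.4,-1.9,0,6],[0,0,4,6.7,-3.8,0,6],[0,0,6,10.1,-5.7,0,6],[0,0,8,13.4,-7.6,0,6],[0,0,10,16.8,-9.4,0,6]]]' 20; python3 to.py .528 -.2190 .19
```

```text
t: 0.52
ee_pos: [0.3422, -0.4382, 0.2053]
eef_rot: [0.996, 0.089, -0.0, -0.0]
wrist_force: [0.2, 0.0, 0.2]
grip_width: 0.0643
t 0.5167 pos [ 0.3422 -0.4382  0.2053] F [0.2 0.  0.2] w 0.0643
shift cm [ 22.16 -18.3    1.53] turn [-0.02  0.02 11.66]
```

```bash
python3 -m crank '[[[0,0,2.4,3,-2.4,0,6],[0,0,4.7,6,-4.9,0,6],[0,0,7,9,-7.4,0,6],[0,0,9.4,12,-9.9,0,6],[0,0,11.7,15,-12.3,0,6]]]'; python3 to.py .528 -.2190 .19
python3 - <<'E'
from h import *
print(robot.get_state()["joints"])
E
```

```text
t: 0.93
ee_pos: [0.468, -0.2902, 0.2054]
eef_rot: [1.0, -0.013, -0.0, -0.0]
wrist_force: [0.8, -1.3, -0.0]
grip_width: 0.06
t 0.9333 pos [ 0.468  -0.2902  0.2054] F [ 0.8 -1.3 -0. ] w 0.06
shift cm [ 5.81 -7.28  1.54] turn [-0.01  0.02 -0.04]
[ 0.60885716  0.2890087  -0.13187018  1.79723836  0.04300656  1.05842332
 -1.13644553]
```

```bash
python3 -m crank '[[[0,0,0,1.9,-2.4,0,6],[0,0,0,3.9,-4.9,0.5,6],[0,0,0,5.8,-7.2,1.5,6],[0,0,0,5.8,-7.2,1.5,6],[0,0,0,5.8,-7.2,1.5,6]]]'; python3 to.py .528 -.2190 .068
python3 - <<'E'
from h import *
import pickle
s=robot.snapshot("scene");c=robot.snapshot("top")
o=np.zeros((560,800,3),np.uint8)
o[:,:400]=cv2.resize(s["image"][100:240,170:270,::-1],(400,560),interpolation=cv2.INTER_CUBIC)
o[:,400:]=cv2.resize(c["image"][125:265,310:410,::-1],(400,560),interpolation=cv2.INTER_CUBIC)
cv2.imwrite("pics/a1.png",o)
E
```

```text
t: 1.35
ee_pos: [0.5274, -0.2199, 0.1896]
eef_rot: [1.0, -0.011, -0.001, -0.001]
wrist_force: [-0.2, 0.2, -0.2]
grip_width: 0.06
t 1.35 pos [ 0.5274 -0.2199  0.1896] F [-0.2  0.2 -0.2] w 0.06
shift cm [ 0.08 -0.08 12.16] turn [-0.06  0.08  0.24]
```

View pics/a1.png

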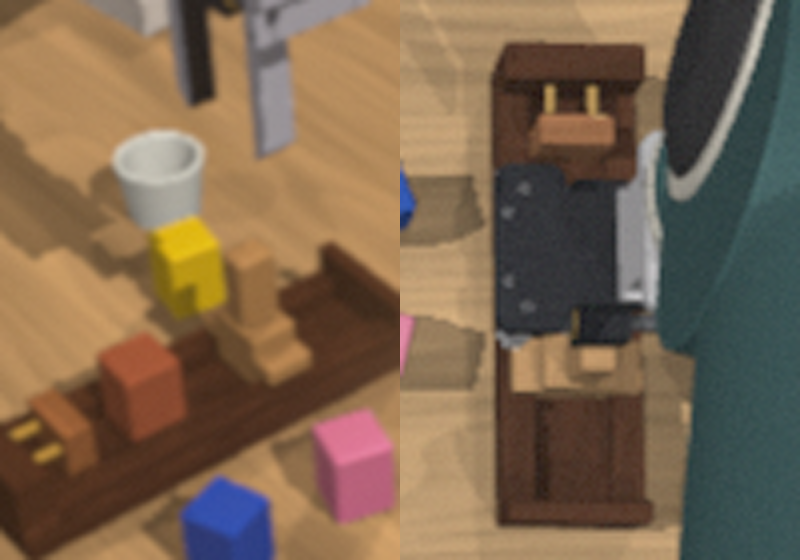

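```bash
python3 - <<'E'
from h import *
import pickle
c=pickle.load(open("scene0.pkl","rb"))
for y in(-.03,.03):print(proj(c,(.5274,-.2199+y,.1896)))
E
python3 -m crank '[[[0,0,0,0,0,2.4,6],[0,0,0,0,0,4.8,6],[0,0,0,0,0,7.2,6],[0,0,0,0,0,8.2,6],[0,0,0,0,0,8.2,6]]]'; python3 to.py .528 -.2190 .068
python3 - <<'E'
from h import *
s=robot.snapshot("scene");c=robot.snapshot("top")
o=np.zeros((560,800,3),np.uint8)
o[:,:400]=cv2.resize(s["image"][100:240,170:270,::-1],(400,560),interpolation=cv2.INTER_CUBIC)
o[:,400:]=cv2.resize(c["image"][125:265,310:410,::-1],(400,560),interpolation=cv2.INTER_CUBIC)
cv2.imwrite("pics/a2.png",o)
E
```

```text
[220.35545425 124.91078525]
[236.79326751 136.62986591]
t: 1.87
ee_pos: [0.5254, -0.2221, 0.1067]
eef_rot: [1.0, -0.013, -0.002, -0.001]
wrist_force: [-0.9, 0.6, 0.7]
grip_width: 0.0601
t 1.8667 pos [ 0.5254 -0.2221  0.1067] F [-0.9  0.6  0.7] w 0.0601
shift cm [ 0.26 -0.31  3.87] turn [-0.06  0.19 -0.01]
```

View pics/a2.png

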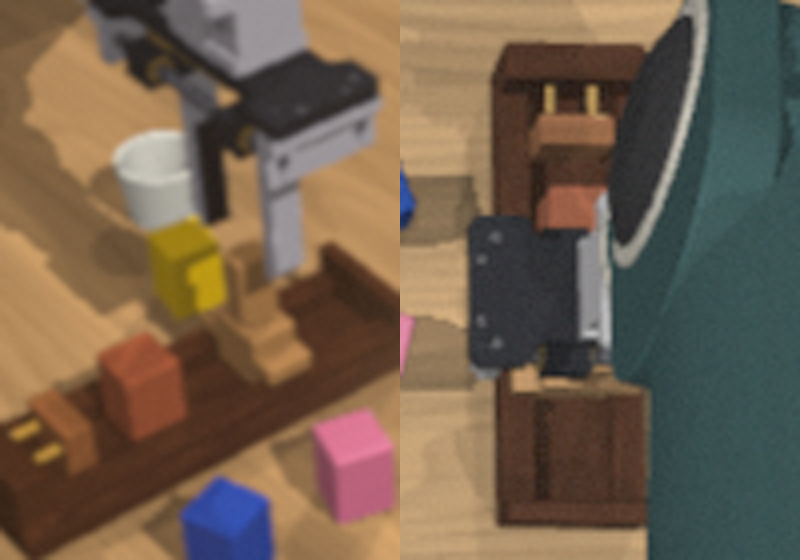

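```bash
python3 -m crank '[[[0,0,0,0.25,-0.3,0.8,6],[0,0,0,0.25,-0.3,2,6],[0,0,0,0.25,-0.3,3.2,6],[0,0,0,0.25,-0.3,3.8,6],[0,0,0,0.25,-0.3,3.8,6]]]'; python3 to.py .528 -.2190 .068
python3 - <<'E'
from h import *
print(robot.get_state()["joints"])
E
```

```text
t: 2.38
ee_pos: [0.5286, -0.2183, 0.0686]
eef_rot: [1.0, -0.012, -0.001, -0.001]
wrist_force: [0.0, 0.3, 0.4]
grip_width: 0.0599
t 2.3833 pos [ 0.5286 -0.2183  0.0686] F [0.  0.3 0.4] w 0.0599
shift cm [-0.06  0.07  0.06] turn [-0.06  0.14  0.07]
[ 0.46260088  0.49679084 -0.15833283  1.85127209  0.10425704  0.80420381
 -1.34518762]
```

Close gently and see whether the width matches 20 mm.

```bash
for i in 1; do python3 -m crank '[[[0,0,0,0,0,0,4],[0,0,0,0,0,0,3],[0,0,0,0,0,0,2.4],[0,0,0,0,0,0,1.2],[0,0,0,0,0,0,1.2]]]' 15; done; python3 -m crank '[[[0,0,0,0,0,0,1.2],[0,0,0,0,0,0,1.2],[0,0,0,0,0,0,1.2],[0,0,0,0,0,0,1.2],[0,0,0,0,0,0,1.2]]]' 15; python3 to.py .528 -.219 .068
```

```text
t: 2.8
ee_pos: [0.5297, -0.2187, 0.0708]
eef_rot: [1.0, -0.012, 0.0, 0.0]
wrist_force: [0.0, 0.4, -0.4]
grip_width: 0.0301
t: 3.22
ee_pos: [0.5295, -0.221, 0.0707]
eef_rot: [1.0, -0.013, 0.0, 0.001]
wrist_force: [1.2, -12.4, -2.3]
grip_width: 0.0199
t 3.2167 pos [ 0.5295 -0.221   0.0707] F [  1.2 -12.4  -2.3] w 0.0199
shift cm [-0.15 -0.19  0.27] turn [ 0.13 -0.04 -0.03]
```

```bash
python3 -m crank '[[[0,0,0,0.3,0.2,0,1.2],[0,0,0,1.0,0.2,0,1.2],[0,0,0,1.8,0.2,0,1.2],[0,0,0,2.6,0.2,0,1.2],[0,0,0,3.3,0.2,0,1.2]]]' 20;python3 -m crank '[[[0,0,0,0.4,0,0,1.2],[0,0,0,0.9,0,0,1.2],[0,0,0,1.3,0,0,1.2],[0,0,0,1.6,0,0,1.2],[0,0,0,1.6,0,0,1.2]]]'; python3 to.py .6035 -.223 .0705
python3 - <<'E'
from h import *
import pickle
s=robot.snapshot("scene");c=robot.snapshot("top")
pickle.dump((s,c),open("a3.pkl","wb"))
o=np.zeros((560,800,3),np.uint8)
o[:,:400]=cv2.resize(s["image"][100:240,150:250,::-1],(400,560),interpolation=cv2.INTER_CUBIC)
o[:,400:]=cv2.resize(c["image"][125:265,310:410,::-1],(400,560),interpolation=cv2.INTER_CUBIC)
cv2.imwrite("pics/a3.png",o)
E
```

```text
t: 3.63
ee_pos: [0.5636, -0.2219, 0.0707]
eef_rot: [1.0, -0.013, 0.0, 0.0]
wrist_force: [-2.3, -4.2, 6.9]
grip_width: 0.02
t: 4.05
ee_pos: [0.5799, -0.2223, 0.0706]
eef_rot: [1.0, -0.012, 0.001, 0.0]
wrist_force: [2.8, -4.2, 3.8]
grip_width: 0.02
t 4.05 pos [ 0.5799 -0.2223  0.0706] F [ 2.8 -4.2  3.8] w 0.02
shift cm [2.37 0.01 0.02] turn [ 0.04 -0.06  0.08]
```

View pics/a3.png

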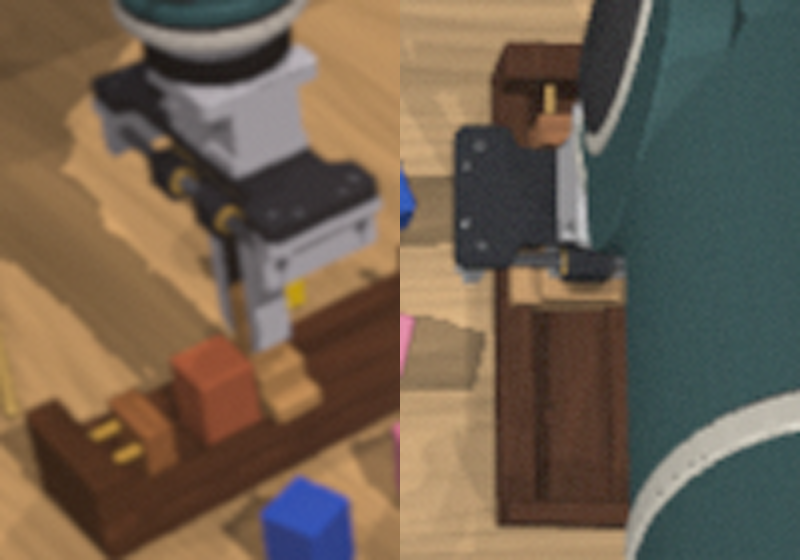

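```bash
python3 -m crank '[[[0,0,0,0.3,0,0,1.2],[0,0,0,0.7,0,0,1.2],[0,0,0,1.1,0,0,1.2],[0,0,0,1.4,0,0,1.2],[0,0,0,1.5,0,0,1.2]]]' 20;python3 -m crank '[[[0,0,0,0.05,0,0,1.2],[0,0,0,0.1,0,0,1.2],[0,0,0,0.15,0,0,1.2],[0,0,0,0.2,0,0,1.2],[0,0,0,0.2,0,0,1.2]]]';python3 -m crank '[[[0,0,0,0.05,0,0,1.2],[0,0,0,0.1,0,0,1.2],[0,0,0,0.15,0,0,1.2],[0,0,0,0.2,0,0,1.2],[0,0,0,0.2,0,0,1.2]]]';  python3 to.py .6035 -.223 .0705
cat > v.py <<'E'
from h import *
import pickle,sys
n=sys.argv[1]
s=robot.snapshot("scene")
pickle.dump(s,open(n+".pkl","wb"))
cv2.imwrite(f"pics/{n}.png",cv2.resize(s["image"][165:245,150:250,::-1],(750,600),interpolation=cv2.INTER_CUBIC))
E
python3 v.py a4
```

```text
t: 4.57
ee_pos: [0.5943, -0.2227, 0.0707]
eef_rot: [1.0, -0.013, 0.0, 0.0]
wrist_force: [-6.0, -4.1, 8.6]
grip_width: 0.0199
t: 4.98
ee_pos: [0.596, -0.2228, 0.0707]
eef_rot: [1.0, -0.013, 0.0, 0.0]
wrist_force: [-3.5, -5.4, 6.3]
grip_width: 0.0196
t: 5.4
ee_pos: [0.598, -0.2228, 0.0706]
eef_rot: [1.0, -0.013, 0.0, 0.0]
wrist_force: [-3.0, -4.8, 6.4]
grip_width: 0.0197
t 5.4 pos [ 0.598  -0.2228  0.0706] F [-3.  -4.8  6.4] w 0.0197
shift cm [0.55 0.01 0.02] turn [ 0.03 -0.01  0.06]
```

View pics/a4.png

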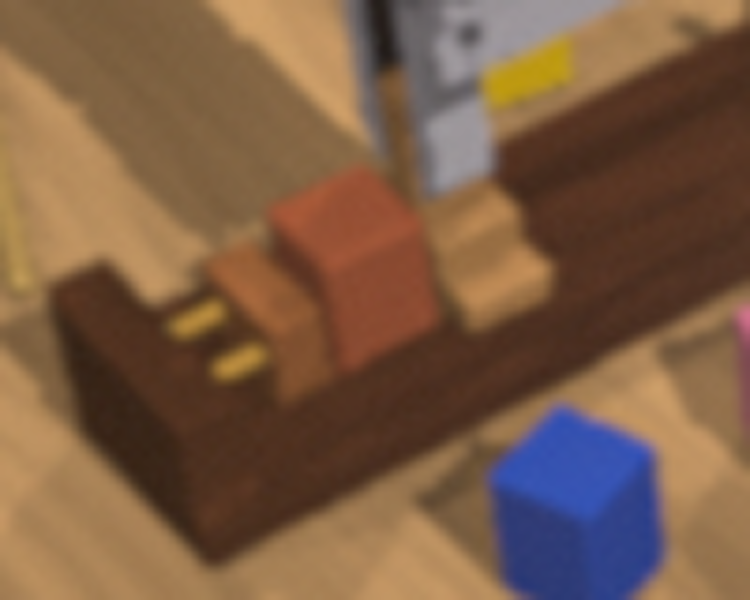

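```bash
for i in 1 2 3; do python3 -m crank '[[[0,0,0,0.05,0,0,1.2],[0,0,0,0.1,0,0,1.2],[0,0,0,0.15,0,0,1.2],[0,0,0,0.2,0,0,1.2],[0,0,0,0.2,0,0,1.2]]]' | grep -E "ee_pos|force"; done; python3 v.py a5
```

```text
ee_pos: [0.6001, -0.2228, 0.0707]
wrist_force: [-2.7, -4.2, 6.2]
ee_pos: [0.6017, -0.2228, 0.0706]
wrist_force: [-5.4, -4.1, 8.7]
ee_pos: [0.6035, -0.2229, 0.0707]
wrist_force: [-6.9, -4.0, 9.3]
```

View pics/a5.png

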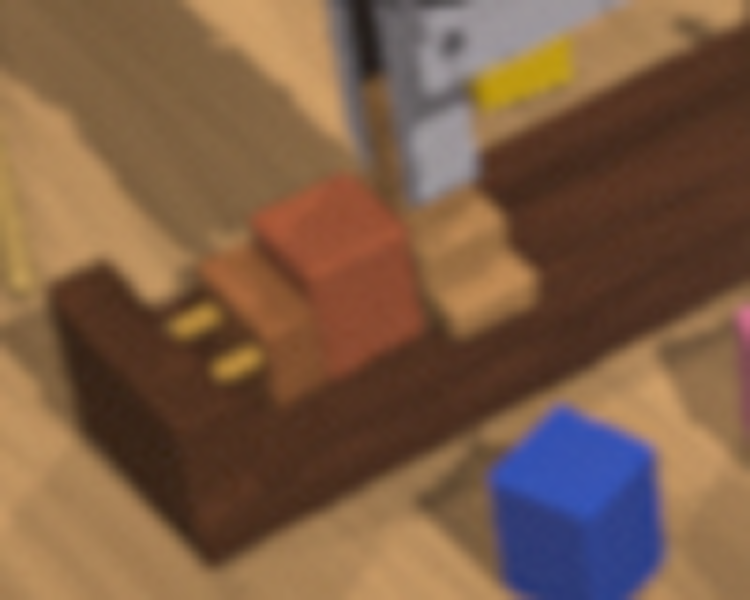

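```bash
for i in 1 2; do python3 -m crank '[[[0,0,0,0.05,0,0,1.2],[0,0,0,0.1,0,0,1.2],[0,0,0,0.15,0,0,1.2],[0,0,0,0.2,0,0,1.2],[0,0,0,0.2,0,0,1.2]]]' | grep -E "ee_pos|force|width"; done; python3 v.py a6;python3 -c "
import pickle,cv2,numpy as np
s=pickle.load(open('scene0.pkl','rb'))
cv2.imwrite('pics/c0.png',np.hstack([cv2.resize(x['image'][180:230,155:205,::-1],(400,400),interpolation=2) for x in (s,pickle.load(open('a6.pkl','rb')))]))"
```

```text
ee_pos: [0.6054, -0.223, 0.0706]
wrist_force: [-8.6, -2.7, 10.5]
grip_width: 0.0196
ee_pos: [0.6072, -0.2231, 0.0706]
wrist_force: [-10.1, -4.0, 11.3]
grip_width: 0.0198
```

View pics/c0.png

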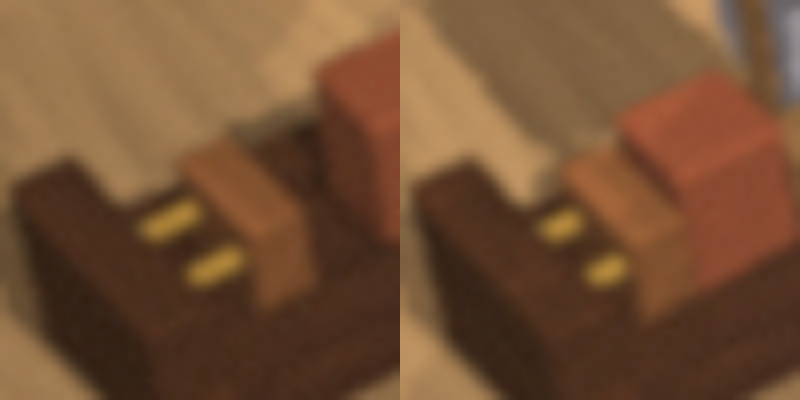

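```bash
python3 -m crank '[[[0,0,0,-0.12,0,0,1.2],[0,0,0,-0.24,0,0,1.2],[0,0,0,-0.36,0,0,1.2],[0,0,0,-0.48,0,0,1.2],[0,0,0,-0.6,0,0,1.2]]]' | grep -E "ee_pos|force"
python3 -m crank '[[[0,0,0,-0.15,0,0,1.2],[0,0,0,-0.4,0,0,1.2],[0,0,0,-0.7,0,0,1.2],[0,0,0,-1.0,0,0,1.2],[0,0,0,-1.4,0,0,1.2]]]' | grep -E "ee_pos|force"
python3 -m crank '[[[0,0,0,-0.3,0,0,1.2],[0,0,0,-0.5,0,0,1.2],[0,0,0,-0.6,0,0,1.2],[0,0,0,-0.6,0,0,1.2],[0,0,0,-0.6,0,0,1.2]]]' | grep -E "ee_pos|force"; python3 v.py a7
```

```text
ee_pos: [0.6023, -0.2229, 0.0707]
wrist_force: [1.0, -5.5, 3.1]
ee_pos: [0.5884, -0.2225, 0.0707]
wrist_force: [1.7, -5.5, 3.3]
ee_pos: [0.582, -0.2224, 0.0706]
wrist_force: [-0.8, -4.4, 5.9]
```

View pics/a7.png

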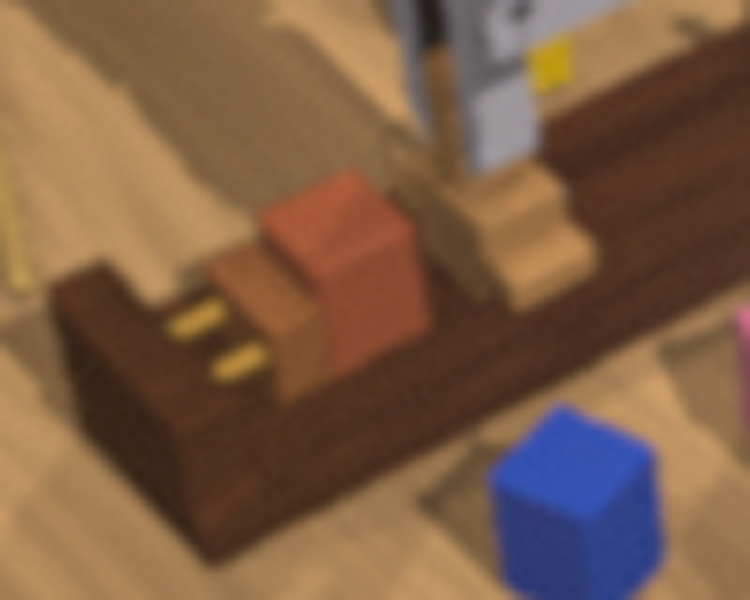

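```bash
python3 -m crank '[[[0,0,0,0,0,0,3],[0,0,0,0,0,0,4.5],[0,0,0,0,0,0,6],[0,0,0,0,0,0,6],[0,0,0,0,0,0,6]]]' 
python3 -m crank '[[[0,0,0,0,0,-0.5,6],[0,0,0,0,0,-2,6],[0,0,0,0,0,-5,6],[0,0,0,0,0,-8,6],[0,0,0,0,0,-11,6]]]'
python3 -m crank '[[[0,0,0,-2,3.5,0,6],[0,0,0,-4,7,0,6],[0,0,0,-6,10.5,0,6],[0,0,0,-8,14,0,6],[0,0,0,-10,17.5,0,6]]]' | grep -E "t:|pos"
python3 -m crank '[[[0,0,0,-2,3.5,0,6],[0,0,0,-4,7,0,6],[0,0,0,-6,10.5,0,6],[0,0,0,-6,10.5,0,6],[0,0,0,-6,10.5,0,6]]]' | grep -E "t:|pos"
python3 - <<'E'
from h import *
import pickle
s=robot.snapshot("scene");c=robot.snapshot("top")
pickle.dump((s,c),open("a8.pkl","wb"))
o=np.zeros((560,800,3),np.uint8)
o[:,:400]=cv2.resize(s["image"][120:260,150:250,::-1],(400,560),interpolation=cv2.INTER_CUBIC)
o[:,400:]=cv2.resize(c["image"][125:265,310:410,::-1],(400,560),interpolation=cv2.INTER_CUBIC)
cv2.imwrite("pics/a8.png",o)
E
```

```text
t: 9.35
ee_pos: [0.5815, -0.2216, 0.0703]
eef_rot: [1.0, -0.012, -0.0, -0.0]
wrist_force: [-0.1, -0.7, 0.0]
grip_width: 0.0499
t: 9.77
ee_pos: [0.5813, -0.2218, 0.182]
eef_rot: [1.0, -0.012, -0.0, -0.0]
wrist_force: [-0.4, -1.0, -0.5]
grip_width: 0.0596
t: 10.18
ee_pos: [0.476, -0.3958, 0.1811]
eef_rot: [1.0, -0.012, 0.0, 0.0]
t: 10.6
ee_pos: [0.4126, -0.4999, 0.1805]
eef_rot: [1.0, -0.015, -0.0, 0.0]
```

View pics/a8.png

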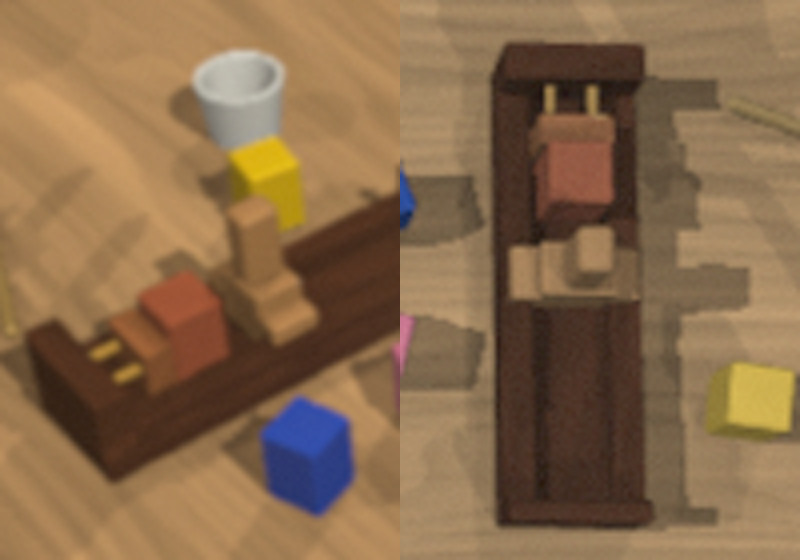

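```bash
python3 - <<'E'
from h import *
import pickle
s,c=pickle.load(open("a8.pkl","rb"))
cv2.imwrite("pics/a9.png",cv2.resize(c["image"][150:204,335:375,::-1],None,fx=11,fy=11,interpolation=cv2.INTER_CUBIC))
E
```

```text
(no output)
```

View pics/a9.png

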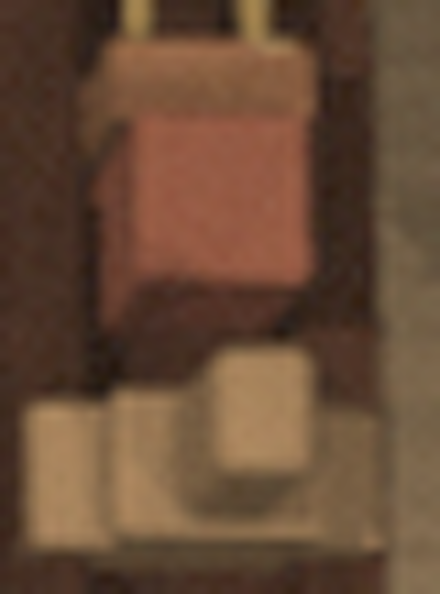

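```bash
python3 - <<'E'
from h import *
import pickle
s,c=pickle.load(open("a8.pkl","rb"))
P=lambda x,y:(335+x/11-.5,150+y/11-.5)
f=lambda x,y,z:onplane(c,P(x,y),z)[:2].round(4)
print("stone",f(222,115,.07),f(222,198,.07),f(222,280,.07));print("grip",f(264,345,.106),f(264,408,.106),f(264,472,.106));print("jawfront",f(150,388,.059),"jaw rear",f(150,543,.059))
E
```

```text
stone [ 0.6493 -0.2233] [ 0.632  -0.2225] [ 0.6151 -0.2217]
grip [ 0.5928 -0.2216] [ 0.5804 -0.221 ] [ 0.5678 -0.2204]
jawfront [ 0.5956 -0.2084] jaw rear [ 0.5637 -0.207 ]
```

```bash
python3 - <<'E'
from h import *
import pickle
c0=pickle.load(open("top0.pkl","rb"))["image"];s,c=pickle.load(open("a8.pkl","rb"))
d=np.abs(c["image"].astype(int)-c0).max(2)
print("other bed max diff",d[150:280,120:205].max(), "blocks",d[150:240,240:320].max(),d[210:240,388:415].max())
st=robot.get_state();print(st["t"],st["wrist_force"],np.abs(st["dq"]).max())
robot.hand_in()
E
```

```text
other bed max diff 24 blocks 38 63
10.7 [0.35114074 0.39131834 0.76024521] 0.018627550932754713
the job is handed in; nothing more can be done
```

The job is done and handed in at about 10.7 s of the 34 s allowed; no verdict was reported.

- **Which bed:** I worked the bed at top-view pixel (352, 195), because it holds the reddish square stone. The other bed, with the round stone, was left alone.
- **Push:** I gripped the upright grip (it measured 20 mm wide) and slid the jaw about 78 mm towards the stone. The force rose near contact. The pictures show the stone tight on the cheek and the cheek pressed in by roughly 5–6 mm.
- **Back-off:** I drew the jaw back about 25 mm, opened the fingers and moved the gripper well clear. The cheek sprang back.
- **Final gap:** The top view gives 18.6–18.9 mm between jaw and stone, and the tool travel gives about 18.5–19 mm. That is slightly under the 20 mm asked. With a calibration error of about 2 mm, I left it rather than grip it again.
- **Stone:** It stands upright against the cheek, and its top measures the right size at 70 mm height.
- **Other bed and blocks:** The top-view difference over the other bed was small (at most 24 grey levels), so I take it as unmoved. Around the coloured blocks it was larger (up to 63, at the yellow one). I put that down to shadows but did not check it further, though the yellow block looks to be in the same place.
- **Forces:** The highest readings during the job were about 15 N at the wrist, well under the limit. During the push, part of that was an unexplained upward force of up to 11 N.

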